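# Turn the parts carousel to the solder spool

### The arm

A 6-joint arm with a two-finger parallel gripper is mounted at the origin on a cart in front of the work surface, level with it; the furniture and walls round the work are solid. World frame = base frame: x ahead of the robot, y to its left, z up, the work surface at z = 0. Lengths are in m, angles in rad, forces in N, time in s.
With the tool pointing down it reaches from about 0.35 to 1 m from the base axis. Payload 7.1 kg.
Tool frame: the origin (TCP) lies between the finger pads; the fingertips stand 22 mm ahead of it and the grasp point (between the pads) lies 3 mm ahead of it; z points along the fingers, y is the line along which they close (so a half turn about z gives the same grasp; the last joint's range is limited). The gripper opens to 85 mm and grips with 20 to 120 N. Pads are 22 mm wide; open, the fingers measure 114 mm over their backs; the gripper's body (76 mm by 85 mm) begins 54 mm behind the grasp point. The pads swing forward as they close: fully open they stand 13 mm farther back than shut.
Start: joints at [1.233, 0.423, 1.63, -0, 1.089, -0.019], TCP at [0.196, 0.594, 0.253] pointing down, gripper open.
Joint ranges: [-3, 3], [-0.9, 2.11], [0.09, 2.58], [-1.31, 4.45], [0.11, 2.69], [-2.54, 2.54]. Speed limits (rad/s): [2.39, 2.39, 3.01, 3.14, 3.14, 3.14].

### API

Orientations are given as a rotation vector (axis times angle).
In Python, from rig import manip gives the robot as it stands. The module is installed in compiled form; this text tells all that it offers. Calls block until the motion is done:
- manip.move_to(position, orientation): joint-space move of the TCP to a pose.
- manip.servo_line(position, orientation=None, rate=0.15): straight line of the TCP; orientation=None keeps the orientation; rate is the mean speed in m/s.
- manip.set_joints(angles): joint-space move.
- manip.command_gripper(opening, f_grip=None): finger opening in m; f_grip is the grip in N (None keeps the last); returns when the fingers have stopped.
- manip.hold(seconds).
- manip.solve_ik(position, orientation): joint angles nearest the present ones, or None.
- manip.camera(name): name is "scene" or "top" or "wrist"; returns a dict with "image" (480x640x3 uint8, red, green, blue), "fx", "fy", "cx", "cy" (pixels), "cam_to_world" (4x4, takes a point from camera to world coordinates); the wrist camera has in their place "mount" (4x4, takes a point from camera to tool coordinates, whose origin is the TCP and whose axes are the flange's). Camera axes: x right, y down, z forward; pixel columns grow to the right and rows downward; lengths in m; the calibration is good to about 2 mm. A picture is of the moment at which its call begins: read the wrist's pose just before it. There is no depth.
A pose or a line that the arm cannot do raises manip.IKError and nothing moves.
- manip.sign_off(): hands the job in; it is judged then, once.
Readings, each from a call of its own:
- manip.get_time(): time.
- manip.get_joint_positions(): joint angles.
- manip.get_joint_vel(): joint speeds.
- manip.get_tau(): joint torques, N m.
- manip.get_position(): TCP position.
- manip.get_ee_rot(): TCP orientation.
- manip.get_contact_force(): force on the tool from outside, world axes, zero at the start.
- manip.get_torque(): the same for the moment, N m.
- manip.get_width(): finger opening in m.
- manip.get_grip_force(): force on a finger pad.
Only numpy, scipy, OpenCV 4.12 (cv2) and the standard library are available. Lean on these libraries where they do the work, as an engineer would, in place of code of your own. Each camera call takes 0.05 s, during which the arm holds its last target. There are 200 camera calls.

### The job

Turn the parts carousel by pushing the lugs on its rim with the fingertips, either way round, until the flanged spool of solder stands squarely at the arrow on the carousel's fixed foot, then let it rest there and move clear. Only push, gently: do not grip the carousel, do not touch or lift anything that stands on its tray, and leave the other things on the bench where they are.

Things in the scene. Friction and masses are not known exactly. Their poses are not given: they have to be found in the camera images.
- foot: fixed steel foot of the carousel, a disc 150 mm across and 12 mm high on the bench under the tray; origin on the carousel's upright axis at bench height. A flat pointer 8 mm high runs out from it along the bench under the lugs, in the foot's own -x direction, to an arrowhead beyond them; it points towards the robot, give or take 0.5 rad
- arrow_tip (a point): tip of that flat arrowhead, 165 mm from the axis, 8 mm above the bench; the line from the axis to this tip is where the spool must stand
- axis (a point): point on the upright axis of the carousel, 30 mm above the bench
- tray: round grey tray of the carousel, 188 mm across, turns all the way round about its upright z axis (stiff: 0.12 N m, stops where it is left). Origin on the axis at its underside, 14 mm above the bench; rim top 34 mm, pocket floor 20 mm above the bench. Dividers along its x and y axes (tops at 33 mm) make four pockets, centred at 45, 135, 225 and 315 degrees from its x axis
- lug0 (a point): one of eight equal black lugs that stick straight out from the tray's rim at 22.5, 67.5, 112.5 ... degrees from the tray's x axis (two per pocket); this one is at 22.5, the point is 117 mm from the axis and half-way up. A lug is 12 mm wide with a 16 mm post at its end, reaches from 92 to 130 mm from the axis and from 16 to 44 mm above the bench; 78 mm free between neighbours
- solder_spool_mid (a point): solder spool: a winding between two wider flanges, 53 mm diameter, 36 mm high, upright; stands loose in one of the four pockets of the tray, 53 mm from the axis; the point is its centre, half-way up
- cell_0_mid (a point): flat pouch battery cell, 52x34x9 mm; stands loose in one of the four pockets of the tray, 53 mm from the axis; the point is its centre, half-way up
- radio_board_mid (a point): small circuit board with parts on it, 36x50 mm, 12 mm high; stands loose in one of the four pockets of the tray, 53 mm from the axis; the point is its centre, half-way up
- cup_screws_mid (a point): small open cup with screws, 58 mm across its rim, 26 mm high; stands loose in one of the four pockets of the tray, 53 mm from the axis; the point is its centre, half-way up
- multimeter: hand multimeter lying on its back near the front left of the bench, 150x76x40 mm, origin at the centre of its underside; leave alone
- cup_nuts: small open cup with nuts, 54 mm across, 26 mm high, on the bench left behind the carousel, origin at the centre of its underside; leave alone
Mind the look-alikes: they are no part of the job. There is more than one size of the part that bears solder_spool_mid; the job needs the larger. Leave any brown look-alike of the part that bears cell_0_mid alone.

How it is judged:
At the end, for the whole second after the job is handed in: spool centre within 12 mm sideways of the line from axis to arrow tip, on the arrow's side; tray still (under 0.05 rad/s); all four items in their pockets (at most 6 mm raised, centres within 65 mm of the axis); multimeter and cup of nuts within 20 mm of their places (y of solder_spool_mid in the frame of foot between -0.012 and 0.012 m and x of solder_spool_mid in the frame of foot below -0.03 m and angular speed of tray below 0.05 rad/s and z of solder_spool_mid in the frame of tray below 0.03 m and horizontal distance between each of solder_spool_mid, cell_0_mid, radio_board_mid, cup_screws_mid and axis below 0.065 m and z of cell_0_mid in the frame of tray below 0.0165 m and z of radio_board_mid in the frame of tray below 0.018 m and z of cup_screws_mid in the frame of tray below 0.025 m and distance of each of multimeter, cup_nuts from where it was at the start of the episode below 0.02 m); the robot touches nothing.
It fails at once if the robot touches something that stands on the tray (contact force between any of the fingers, the arm and solder_spool above 0.5 N or contact force between any of the fingers, the arm and cell_0 above 0.5 N or contact force between any of the fingers, the arm and radio_board above 0.5 N or contact force between any of the fingers, the arm and cup_screws above 0.5 N).
It fails at once if something on the tray is lifted, tipped or thrown out of its pocket (z of solder_spool_mid in the frame of tray above 0.036 m or z of cell_0_mid in the frame of tray above 0.0225 m or z of radio_board_mid in the frame of tray above 0.024 m or z of cup_screws_mid in the frame of tray above 0.031 m or horizontal distance between any of solder_spool_mid, cell_0_mid, radio_board_mid, cup_screws_mid and axis above 0.072 m or angle between any of solder_spool_mid, cell_0_mid, radio_board_mid, cup_screws_mid's own z axis and vertical above 0.35 rad).
It fails at once if the tray is gripped or shoved hard (over 30 N between fingers and tray) (contact force between the fingers and tray above 30 N).
It fails at once if another thing on the bench is moved by more than 20 mm (distance of any of multimeter, cup_nuts from where it was at the start of the episode above 0.02 m).
It also fails if it takes over 51 s, if anything falls off the work surface, if the arm or the gripper's body presses on something with over 40 N, if the wrist force passes 120 N, or if a joint passes its speed limit or range.

## Working session

There is one attempt and no reset: what is moved stays moved. The work goes in short steps, each a Python script; the robot and the scene stay as the last script left them, time stands still between calls to the robot, and variables do not carry over. Pictures are saved under pics/ and viewed, at most 10 in all, crops included, and the job is handed in when it is done.

```bash
mkdir -p pics
cat > h.py <<'E'
import numpy as np, cv2
from rig import manip
def ray(c,u,v,z):
    T=np.array(c["cam_to_world"]);d=T[:3,:3]@np.array([(u-c["cx"])/c["fx"],(v-c["cy"])/c["fy"],1.]);o=T[:3,3]
    return o+d*(z-o[2])/d[2]
def proj(c,p):
    T=np.linalg.inv(np.array(c["cam_to_world"]));q=T[:3,:3]@np.array(p)+T[:3,3]
    return c["fx"]*q[0]/q[2]+c["cx"],c["fy"]*q[1]/q[2]+c["cy"]
def shot(n,f):
    c=manip.camera(n);cv2.imwrite(f"pics/{f}.png",cv2.cvtColor(c["image"],cv2.COLOR_RGB2BGR));return c
E
python3 - <<'E'
from h import *
for n in("top","scene"):
    c=shot(n,n);print(n,c["fx"],c["cx"],c["cy"],np.round(c["cam_to_world"],3))
print(manip.get_ee_rot(),manip.get_time())
E
```

```text
top 433.92502169300303 313.1291414844467 240.04659922032056 [[-0.019 -0.999  0.047  0.475]
 [-1.     0.018 -0.017 -0.1  ]
 [ 0.016 -0.047 -0.999  1.04 ]
 [ 0.     0.     0.     1.   ]]
scene 448.17311710605026 322.5880277101053 243.96026262928154 [[ 0.48  -0.43   0.765 -0.103]
 [-0.877 -0.255  0.407 -0.47 ]
 [ 0.02  -0.866 -0.499  0.471]
 [ 0.     0.     0.     1.   ]]
[-4.98590633e-01 -3.10153968e+00  2.15238772e-03] 0.1
```

View pics/top.png

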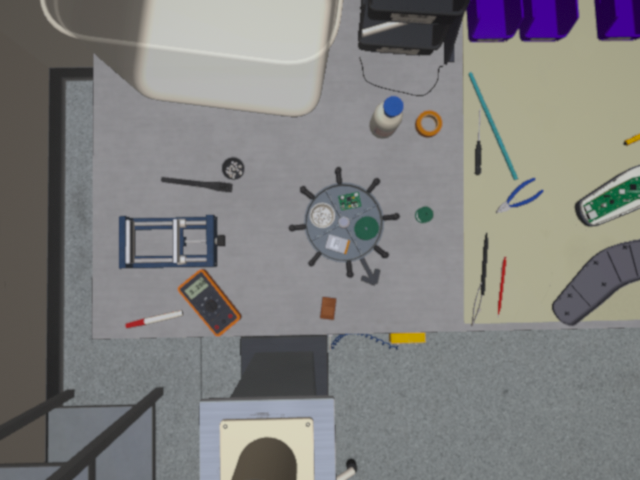

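View pics/scene.png

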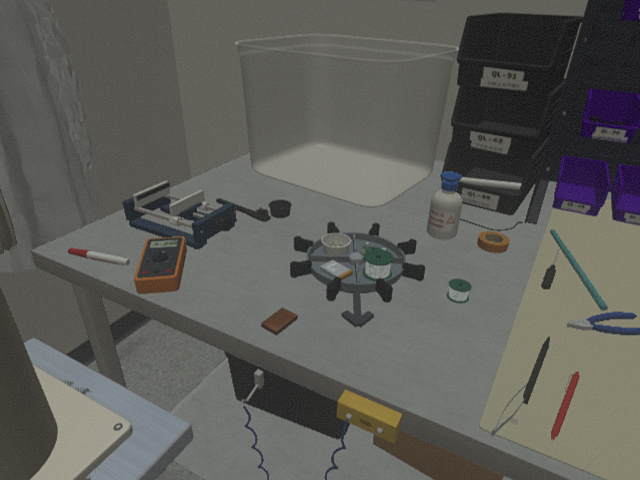

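The top view shows the tray centre near (344,222), the spool (large, green) near (367,228) and the arrowhead tip near (374,284). The brown cell at (328,308) and the small spool at (424,214) are look-alikes. In the scene view the spool is at (377,263) and the arrow tip at (357,324). Next I'll measure these.

```bash
cat >> h.py <<'E'
def kasa(P):
    P=np.array(P);A=np.c_[2*P,np.ones(len(P))];s=np.linalg.lstsq(A,(P**2).sum(1),rcond=None)[0]
    return s[:2],np.sqrt(s[2]+s[:2]@s[:2])
def lugs(c,ctr=(0.478,-0.16)):
    """dark posts at top height 44 mm, ring 105..150 mm"""
    g=c["image"].max(2);m=(g<60).astype(np.uint8)
    n,l,s,ce=cv2.connectedComponentsWithStats(m);out=[]
    for i in range(1,n):
        if s[i,4]<12: continue
        v,u=np.where(l==i);p=np.array([ray(c,a,b,.04)[:2] for a,b in zip(u,v)])
        r=np.hypot(*(p-ctr).T)
        if r.mean()<.15 and r.min()>.08: out.append((p[r>r.max()-.014].mean(0)))
    return np.array(out)
def green(c,z,ctr=(0.478,-0.16),R=.09):
    h=cv2.cvtColor(c["image"],cv2.COLOR_RGB2HSV);m=cv2.inRange(h,(65,90,30),(95,255,255))
    n,l,s,ce=cv2.connectedComponentsWithStats(m);o=[]
    for i in range(1,n):
        if s[i,4]<60: continue
        ct=cv2.findContours((l==i).astype(np.uint8),0,1)[0][0];(u,v),r=cv2.minEnclosingCircle(ct)
        o.append((ray(c,u,v,z)[:2].round(4),round(r,1),s[i,4]))
    return o
E
python3 - <<'E'
from h import *
c=manip.camera("top")
L=lugs(c);ctr,r=kasa(L);print("ctr",ctr,r)
print(np.c_[L,np.hypot(*(L-ctr).T),np.degrees(np.arctan2(*(L-ctr).T[::-1]))].round(3))
for g in green(c,.056): print(g)
for uv in((344,222),): print(ray(c,*uv,.034))
# arrow: enlarge for viewing
im=c["image"][180:300,280:440];cv2.imwrite("pics/z.png",cv2.resize(im,None,fx=5,fy=5,interpolation=2)[...,::-1])
E
```

```text
ctr [ 0.14412043 -0.06004214] 0.4075447338661159
[[  0.551  -0.073   0.408  -1.803]
 [  0.488  -0.279   0.408 -32.57 ]]
(array([ 0.7789, -0.5384]), 57.3, np.int32(382))
(array([ 0.6066, -0.821 ]), 29.7, np.int32(872))
(array([ 0.6089, -0.2019]), 11.2, np.int32(128))
(array([ 0.5758, -0.3727]), 7.7, np.int32(165))
(array([ 0.5473, -0.2381]), 11.8, np.int32(415))
[ 0.56301365 -0.19022337  0.034     ]
```

View pics/z.png

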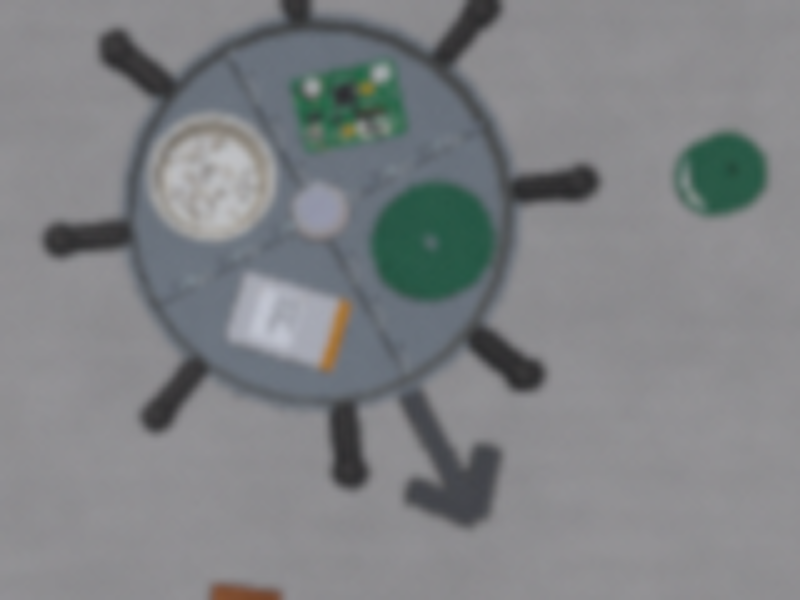

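The zoom shows the hub at (320,210), the spool at (433,241), the arrow tip near (478,525) and the lugs black. My centre guess was wrong, so I'll redo the lug measurement with the right one.

```bash
sed -i 's/ctr=(0.478,-0.16)/ctr=(0.563,-0.19)/' h.py
python3 - <<'E'
from h import *
c=manip.camera("top")
L=lugs(c);ctr,r=kasa(L);print("ctr",ctr,r)
print(np.c_[L,np.hypot(*(L-ctr).T),np.degrees(np.arctan2(*(L-ctr).T[::-1]))].round(3))
t=ray(c,280+478/5,180+525/5,.008)[:2]
for n,p in(("tip",t),("spool",[.5473,-.2381])):
    d=p-ctr;print(n,p,np.hypot(*d),np.degrees(np.arctan2(d[1],d[0])))
# arrow axis: pixels of the dark pointer near the tip, symmetric about the pointer line
im=c["image"].astype(int);m=(im.max(2)<95)
v,u=np.where(m);P=np.array([ray(c,a,b,.008)[:2] for a,b in zip(u,v)])
d=P-ctr;r=np.hypot(*d.T);a=np.degrees(np.arctan2(d[:,1],d[:,0]))
k=(r>.125)&(r<.172)&(abs(a+120)<22);print(k.sum(),"arrow mean dir",np.degrees(np.arctan2(*d[k].mean(0)[::-1])),r[k].max(),a[k].min(),a[k].max())
E
```

```text
ctr [ 0.56336655 -0.18986491] 0.11873523315597428
[[ 6.81000e-01 -1.78000e-01  1.18000e-01  5.84100e+00]
 [ 6.55000e-01 -2.66000e-01  1.19000e-01 -3.95530e+01]
 [ 6.37000e-01 -9.80000e-02  1.18000e-01  5.11760e+01]
 [ 5.74000e-01 -3.09000e-01  1.19000e-01 -8.48160e+01]
 [ 5.51000e-01 -7.10000e-02  1.20000e-01  9.57680e+01]
 [ 4.87000e-01 -2.80000e-01  1.18000e-01 -1.30338e+02]
 [ 4.72000e-01 -1.14000e-01  1.19000e-01  1.40351e+02]
 [ 4.46000e-01 -2.00000e-01  1.18000e-01 -1.75133e+02]]
tip [ 0.41394919 -0.26429731] 0.16693030679551119 -153.51976669485046
spool [0.5473, -0.2381] 0.05084051103685394 -108.42231850413187
18 arrow mean dir -128.03097740124264 0.13199479910636594 -131.61535087855853 -124.6299925727558
```

Everything fits: lug radius 118 mm, tip at 167 mm, spool at 51 mm. The arrow is at -153.5° and the spool at -108.4°, so the tray must turn -45°. I'll push the lug at 140° clockwise with the closed fingers, coming in through the gap at 163°.

```bash
cat >> h.py <<'E'
from scipy.spatial.transform import Rotation as Ro
C=np.array([.5634,-.1899])
def pose(th,z,r=.117):
    t=np.radians(th);return [C[0]+r*np.cos(t),C[1]+r*np.sin(t),z],(Ro.from_euler("z",th-90,degrees=True)*Ro.from_euler("x",180,degrees=True)).as_rotvec()
E
python3 - <<'E'
from h import *
for th in(163,105): print(np.round(manip.solve_ik(*pose(th,.046)),2))
manip.command_gripper(0.0,20)
manip.move_to(*pose(163,.20))
manip.servo_line(*pose(163,.10),rate=.1)
print(manip.get_time(),manip.get_position(),manip.get_joint_positions())
shot("top","a");c=shot("wrist","w");
E
```

```text
[-0.36  0.57  2.05  0.    0.52 -0.06]
[-0.17  0.62  1.92 -0.    0.6   1.14]
4.9083 [ 0.45189575 -0.15582021  0.10045687] [-3.56950880e-01  4.64660671e-01  2.04188452e+00  1.57076846e-05
  6.34107494e-01 -6.02703296e-02]
```

View pics/w.png

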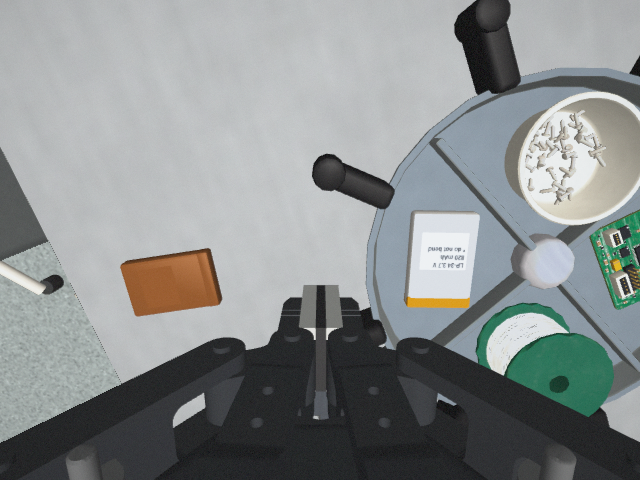

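The wrist view shows the closed fingers at (320,300) with the pushed lug ahead at (330,172) and the next one behind at (370,330). The way down between them is free, so I'll descend and push along the arc, watching the force.

Run:
```python
from h import *
manip.servo_line(*pose(163,.047),rate=.06)
print(manip.get_contact_force().round(1) if hasattr(manip.get_contact_force(),'round') else manip.get_contact_force())
for th in np.arange(158,105,-4.8):
    manip.servo_line(*pose(th,.047),rate=.05)
    f=np.array(manip.get_contact_force());print(round(th,1),f.round(1))
    if np.linalg.norm(f)>18: print("STOP");break
print(manip.get_time())
c=shot("top","b");g=green(c,.056)
for x in g:
    d=x[0]-C
    if np.hypot(*d)<.07: print(x,np.hypot(*d),np.degrees(np.arctan2(d[1],d[0])))
```

```text
[ 0.  -0.   0.4]
158.0 [ 0.1 -0.8 -0.1]
153.2 [ 0.4 -1.2 -0.1]
148.4 [0.7 0.  0.8]
143.6 [-0.6 -0.3  0.1]
138.8 [-0.2 -0.5  0.5]
134.0 [-0.  -0.5  0.6]
129.2 [-0.4 -0.1 -1. ]
124.4 [-0.6  0.3  0.4]
119.6 [-0.2  0.9 -1. ]
114.8 [0.6 0.2 0.1]
110.0 [-0.4 -0.1  0.3]
105.2 [ 0.3 -0.2  0.5]
10.2417
(array([ 0.5895, -0.2292]), 8.5, np.int32(69)) 0.047177325061940494 -56.410983126765366
(array([ 0.5173, -0.2135]), 11.7, np.int32(399)) 0.05178967078481965 -152.8907047650735
```

View pics/b.png

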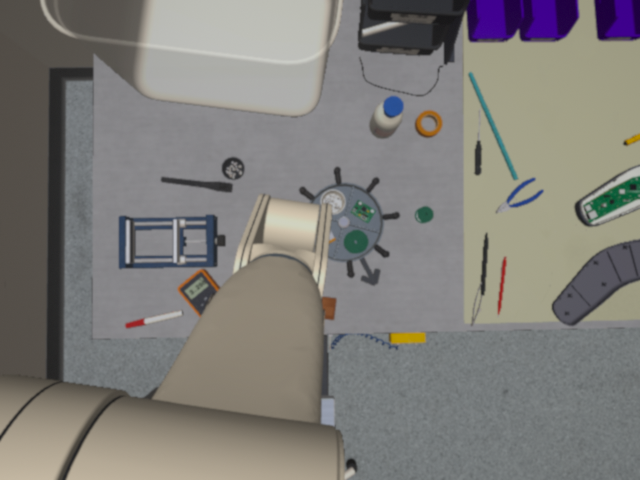

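The top view shows the spool at (356,241), at -152.9° against the arrow's -153.5°, which is about 0.6 mm off the line. I'll back off, rise and check.

Run:
```python
from h import *
manip.servo_line(*pose(115,.047),rate=.04)
manip.servo_line(*pose(115,.2),rate=.1)
manip.move_to([.35,.30,.25],pose(115,.2)[1])
manip.hold(.5)
c=shot("top","e")
L=lugs(c);ctr,r=kasa(L);print(len(L),ctr,r)
for x in green(c,.056):
    d=x[0]-ctr
    if np.hypot(*d)<.07: print(x,np.hypot(*d),np.degrees(np.arctan2(d[1],d[0])))
print(manip.get_time())
im=c["image"][180:300,280:440];cv2.imwrite("pics/e2.png",cv2.resize(im,None,fx=5,fy=5,interpolation=2)[...,::-1])
```

```text
8 [ 0.56316813 -0.18999991] 0.11883667671489759
(array([ 0.5832, -0.2299]), 10.8, np.int32(127)) 0.04464631514439426 -63.34102600605022
(array([ 0.5162, -0.2134]), 11.8, np.int32(408)) 0.0524744642252684 -153.5169537793283
14.725
```

View pics/e2.png

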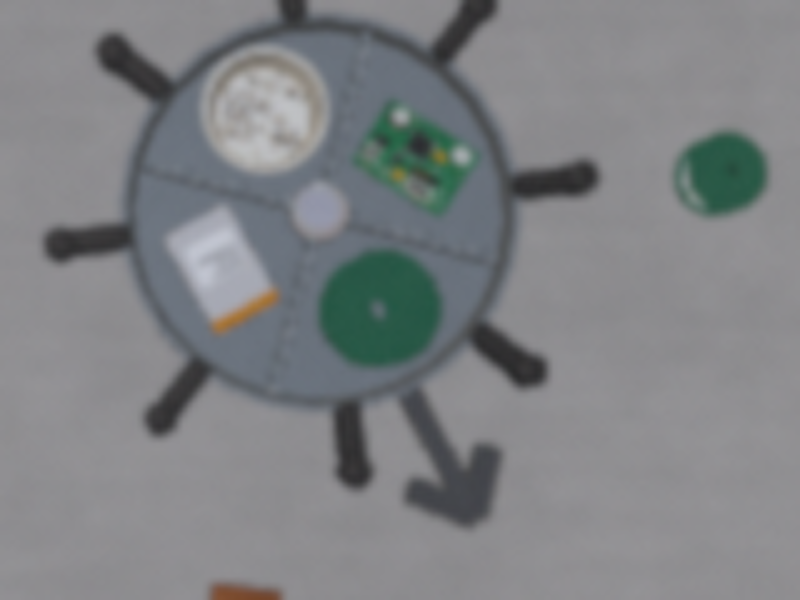

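The spool, at crop (380,308), lies on the line from the hub at (320,210) to the arrow tip at (478,525). All four items are in their pockets and the arm is clear.

```bash
python3 -c "
from rig import manip
print(manip.sign_off())"
```

```text
the job is handed in; nothing more can be done
None
```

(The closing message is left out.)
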